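# Free the seized plug of a drain cock

### The job

The T-handled plug of the drain cock has seized in its heavy metal body, which stands loose on the bench. Work the plug free by twisting it back and forth between its stops while pulling up, without picking the body up off the bench with it. Then put the plug foot down into the large empty beaker and let go, with beaker and body left standing upright.

Things in the scene. Friction and masses are not known exactly. Their poses are not given: they have to be found in the camera images.
- plug_bar (a point): centre of the cross bar of the plug's T handle, the place to grip, firmly. Dark steel bar, 84 mm long (along this frame's y), 12 mm thick (x), 14 mm high; z is the plug's axis, up. Plug: 90 mm long, about 0.25 kg. Below the bar is a stem 14 mm thick, then a collar 33 mm in diameter with its top 51 mm below the bar's centre.
- plug_foot (a point): centre of the plug's foot (lower end of its 26 mm thick working part), 83 mm below the bar's centre; axes as plug_bar. At the start it is 24 mm below the top plate of the cock's body; the foot must rise those 24 mm to be clear.
- plug_lug (a point): outer end of the lug on the plug's collar, 25 mm from the axis on the plug's -x side, 55 mm below the bar's centre (8 mm high, 10 mm wide). Two stop posts, 24 mm high on the top plate either side of the lug, let the plug turn about 0.8 rad each way from where its x axis is parallel with the body's.
- cock: body of the drain cock: steel, 2.8 kg, loose on four rubber feet. Foot plate 130 x 130 mm, round body 80 mm across with two flanged pipe stubs along its y, square 84 mm top plate 74 mm above the bench. Origin: centre of its underside, z up. The plug stands on its z axis. Standing, it does not turn with the plug; once lifted it does, and must be let down again.
- cock_top (a point): centre of the bore's mouth, in the top plate's face. Friction grips the plug: a straight pull takes 33 to 42 N, more than the body's weight (27 N), so it lifts the body. While the plug turns (0.35 to 0.6 N m) a light pull raises it: 1 to 2 mm per swing of 1 rad works, lifting only once the plug itself turns (a grip on the bar has some play at each reversal). Grip is gone 15 mm up.
- beaker: the large empty glass beaker: 71 mm across the rim, 92 mm high, 57 mm clear inside, inner floor 5 mm up, 0.15 kg (a smaller one holding some yellow oil stands elsewhere). Origin: centre of its underside, z up. The T bar is wider than the mouth and comes to lie on or near the rim. The tall tester fills the bench on the left (y over 0.12 m, x over 0.43 m, 0.4 m high): go round its front.

How it is judged:
On the way:
1. the plug is free: its foot is above the top plate of the body (z of plug_foot in the frame of cock above 0.076 m), for 0.1 s.
At the end, for the whole second after the job is handed in: The plug is in the large beaker, released and at rest, its foot down (within 40 mm of the beaker's underside and 32 mm of its axis, plug leaning less than 0.6 rad); beaker and cock body stand upright on the bench (horizontal distance between plug_foot and beaker below 0.032 m and z of plug_foot in the frame of beaker below 0.04 m and angle between plug_foot's own z axis and vertical below 0.6 rad and angle between each of beaker, cock's own z axis and vertical below 0.12 rad and height (world z) of each of beaker, cock below 0.01 m and linear speed of plug below 0.03 m/s); the robot touches nothing.
It fails at once if the body of the cock was lifted off the bench (its underside's centre more than 15 mm up) (height (world z) of cock above 0.015 m).
It also fails if it takes over 72 s, if anything falls off the work surface, if the arm or the gripper's body presses on something with over 40 N, if the wrist force passes 120 N, or if a joint passes its speed limit or range.

### The arm

A 6-joint arm with a two-finger parallel gripper is mounted at the origin on a cart in front of the work surface, level with it; the furniture and walls round the work are solid. World frame = base frame: x ahead of the robot, y to its left, z up, the work surface at z = 0. Lengths are in m, angles in rad, forces in N, time in s.
With the tool pointing down it reaches from about 0.25 to 0.775 m from the base axis. Payload 4 kg.
Tool frame: the origin (TCP) lies at the very end of the fingers, on their centre line; the grasp point (between the pads) lies 19 mm behind it; z points along the fingers, y is the line along which they close (so a half turn about z gives the same grasp; the last joint's range is limited). The gripper opens to 94 mm and grips with 3 to 60 N. Pads are 16 mm wide; open, the fingers measure 119 mm over their backs; the gripper's body (75 mm by 177 mm) begins 78 mm behind the grasp point.
Start: joints at [1.181, 0.087, 1.371, -0, 1.684, -0.103], TCP at [0.156, 0.528, 0.206] pointing down, gripper open.
Joint ranges: [-3.1, 3.1], [-0.76, 2.03], [0.27, 2.55], [-1.08, 4.22], [0.17, 2.65], [-2.57, 2.57]. Speed limits (rad/s): [2.79, 2.79, 3.14, 3.14, 3.14, 3.14].

### API

Orientations are given as [roll, pitch, yaw] about the fixed x, y, z axes, in that order (R = Rz(yaw) Ry(pitch) Rx(roll)).
In Python, from bench import robot, vision gives the robot as it stands.
- The arm moves only by the shell command python3 -m crank 'ROWS'. ROWS is JSON, a list of rows, each a list of 3 entries, a list of its own where there are three numbers: the closure, from 0 (fully open) to 1 (shut), then the shift along the tool's x, y, z in m, then the turn, a rotation vector about the tool's x, y, z in degrees. A call has 1 to 8 rows; each row shifts and turns the commanded pose from where the row before left it, along the tool's axes as they then stand; what a row does not reach is not made up. A row lasts 1/10 s, in which the tool goes at most 50 mm and 8.59 degrees, less where a joint would pass 70% of its speed; a pose out of reach is approached as far as the arm can. A call with a gripper value outside its range is refused whole. The fingers move at their own pace and stop on an object; the grip force is fixed at half the most. Time passes only in rows, so rows that do not move let the fingers close. It gives the time, the measured TCP pose, the force, the opening and the grip force at its end, in the units of the state.
- robot.get_obs(): the state, without advancing time (a new reading comes with each control period).
- vision.snapshot(name): name is "scene" or "side" or "wrist"; returns a dict with "color" (384x512x3 uint8, red, green, blue), "z_map" (384x512 float32, m along the optical axis (not along the pixel's ray), 0 where there is no reading), "fx", "fy", "cx", "cy" (pixels), "R" (3x3) and "t" (3): a world point X has camera coordinates R X + t. Camera axes: x right, y down, z forward; pixel columns grow to the right and rows downward; lengths in m; the calibration is good to about 2 mm. A picture is of the moment at which its call begins.
- robot.close_job(): hands the job in; it is judged then, once.
The state is a dict: "time": time; "joint_positions": joint angles; "qvel": joint speeds; "joint_torque": joint torques, N m; "tool_pos": TCP position; "ee_rot": TCP orientation; "wrist_force": force on the tool from outside, world axes, zero at the start; "wrist_torque": the same for the moment, N m; "width": finger opening in m; "finger_force": force on a finger pad.
Only numpy, scipy, OpenCV 4.12 (cv2) and the standard library are available. Lean on these libraries where they do the work, as an engineer would, in place of code of your own. Each camera call takes 0.05 s, during which the arm holds its last target. There are 200 camera calls.

## Working session

There is one attempt and no reset: what is moved stays moved. The work goes in short steps, Python scripts to look and compute and a shell command to move; the robot and the scene stay as the last step left them, time stands still between calls to the robot, and variables do not carry over. Pictures are saved under pics/ and viewed, at most 10 in all, crops included, and the job is handed in when it is done.

```bash
ls; mkdir -p pics
python3 - <<'E'
from bench import robot, vision
import cv2, numpy as np
print(robot.get_obs())
for n in ["scene","side"]:
    s=vision.snapshot(n); cv2.imwrite(f"pics/{n}0.png",s["color"][:,:,::-1]); np.savez(f"{n}0.npz",**s)
    print(n,s["fx"],s["cx"],s["cy"],s["R"],s["t"])
E
```

```text
pics
{'time': 0.0, 'joint_positions': array([ 1.18091106e+00,  8.79583314e-02,  1.37225285e+00, -2.30770324e-05,
        1.68358193e+00, -1.03111905e-01]), 'qvel': array([ 0.00093681,  0.00211165,  0.00038376,  0.00029086,  0.0009543 ,
       -0.0009808 ]), 'joint_torque': array([ 1.28028954e-03, -3.40170801e+01, -3.02432299e+01,  7.20693218e-02,
        3.27658828e-02, -1.26853652e-04]), 'tool_pos': array([0.15538193, 0.52702504, 0.20430307]), 'ee_rot': array([-3.13940153e+00, -2.03676708e-04,  2.85481649e+00]), 'wrist_force': array([-0.14009895,  0.11922793,  0.27180364]), 'wrist_torque': array([-0.01894065,  0.03084171, -0.01671468]), 'finger_force': 0.0, 'width': 0.09384218698545292}
scene 447.79646449488706 255.40728979474204 186.8529348142301 [[-0.063034   -0.9979277   0.01292388]
 [-0.89139441  0.05047172 -0.45040938]
 [ 0.4488237  -0.03991138 -0.89272861]] [-0.11720264  0.48044134  0.70730929]
side 456.91661973727383 248.4136656183782 187.0030830166609 [[-4.07157239e-01  9.13357706e-01 -8.27066612e-04]
 [ 7.79526922e-01  3.47025873e-01 -5.21450690e-01]
 [-4.75983992e-01 -2.12957144e-01 -8.53281017e-01]] [ 0.31132421 -0.29643541  1.14975302]
```

View pics/scene0.png

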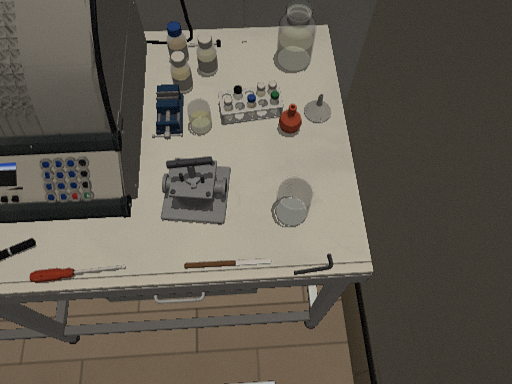

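View pics/side0.png

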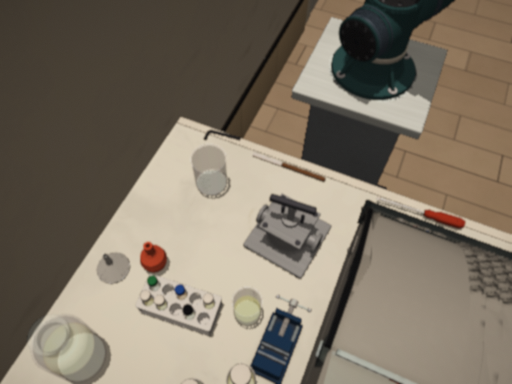

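The scene view shows the cock at about (197,190) with its dark bar at (190,162), and the empty beaker at (293,202). In the side view the bar is at (293,203) and the beaker at (210,172). I'll measure the bar and zoom in on both objects.

```bash
cat > h.py <<'E'
import numpy as np, cv2
def ray(s,u,v,z):
    d=s["R"].T@np.array([(u-s["cx"])/s["fx"],(v-s["cy"])/s["fy"],1.]); c=-s["R"].T@s["t"]
    return c+d*(z-c[2])/d[2]
def proj(s,X):
    p=s["R"]@np.array(X)+s["t"]; return s["fx"]*p[0]/p[2]+s["cx"], s["fy"]*p[1]/p[2]+s["cy"]
def bar(s,box,z,thr=70):
    x0,y0,x1,y1=box; g=s["color"][y0:y1,x0:x1].max(2)
    n,l,st,c=cv2.connectedComponentsWithStats((g<thr).astype(np.uint8))
    k=1+np.argmax(st[1:,4]); m=l==k
    ys,xs=np.nonzero(m); P=np.array([ray(s,x+x0,y+y0,z) for x,y in zip(xs,ys)])[:,:2]
    r=cv2.minAreaRect(P.astype(np.float32)*1000)
    e=np.linalg.eigh(np.cov(P.T))[1][:,1]
    return len(xs),r,np.arctan2(e[1],e[0]),P.mean(0)
E
python3 - <<'E'
from h import *
S=dict(np.load("scene0.npz")); D=dict(np.load("side0.npz"))
print(bar(S,(155,148,225,185),.137)); print(bar(D,(262,188,325,225),.137))
for n,s,b in (("scene",S,(155,148,225,185)),("side",D,(262,188,325,225))):
    zm=s["z_map"]; 
    g=s["color"].max(2)
    for v in range(b[1],b[3]):
        pass
a=cv2.resize(S["color"][145:230,155:325],None,fx=4.6,fy=4.6,interpolation=2)[:,:,::-1]
b=cv2.resize(D["color"][135:280,180:340],None,fx=3.7,fy=3.7,interpolation=2)[:,:,::-1]
cv2.imwrite("pics/a.png",a);cv2.imwrite("pics/b.png",b)
E
```

```text
(624, ((500.59637451171875, -28.963603973388672), (53.49019241333008, 87.2689437866211), 1.2623984813690186), np.float64(1.510676002497035), array([ 0.50621631, -0.0290635 ]))
(404, ((532.1107177734375, -22.927997589111328), (83.09715270996094, 36.657432556152344), 89.93524932861328), np.float64(1.6037662213454869), array([ 0.52614827, -0.02405676]))
```

View pics/a.png

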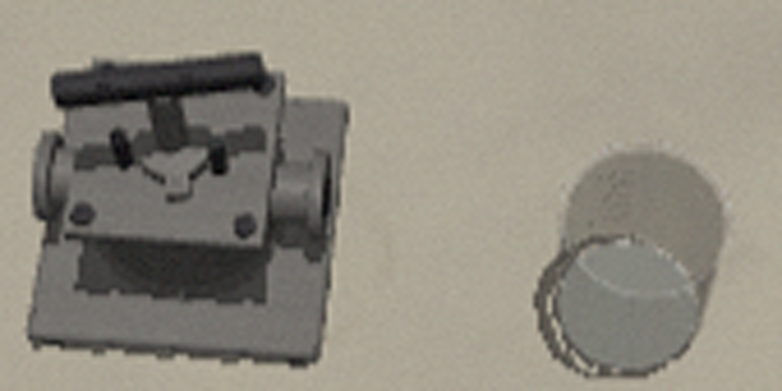

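View pics/b.png

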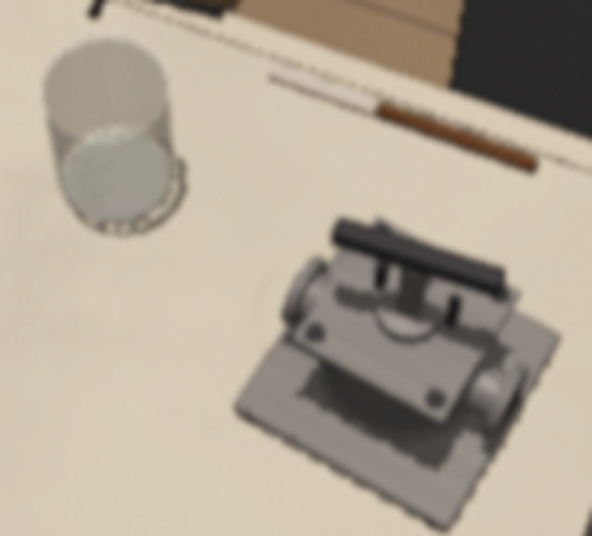

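The zoomed views show the bar from (54,90) to (262,72) in crop a and (335,234) to (503,281) in crop b. The beaker rim centre is about (645,228) in a and (106,100) in b, and the plate corners are clear. The lug points toward the robot. I'll triangulate these points.

```bash
cat >> h.py <<'E'
def tri(a,pa,b,pb):
    A=[];B=[]
    for s,p in((a,pa),(b,pb)):
        c=-s["R"].T@s["t"]; d=s["R"].T@np.array([(p[0]-s["cx"])/s["fx"],(p[1]-s["cy"])/s["fy"],1.]); d/=np.linalg.norm(d)
        M=np.eye(3)-np.outer(d,d); A.append(M);B.append(M@c)
    A=np.vstack(A);B=np.hstack(B); x,r,_,_=np.linalg.lstsq(A,B,rcond=None); return x.round(4),np.sqrt(r).round(4)
E
python3 - <<'E'
from h import *
S=dict(np.load("scene0.npz")); D=dict(np.load("side0.npz"))
a=lambda x,y:(155+(x+.5)/4.6-.5,145+(y+.5)/4.6-.5)
b=lambda x,y:(180+(x+.5)/3.7-.5,135+(y+.5)/3.7-.5)
e1=tri(S,a(54,90),D,b(503,281)); e2=tri(S,a(263,71),D,b(335,234)); print("bar",e1,e2,(e1[0]+e2[0])/2,np.arctan2(*(e1[0]-e2[0])[[1,0]]))
for n,p,q,z in (("rim",(645,228),(106,100),.092),("bot",(627,306),(117,178),.003)):
    print(n,tri(S,a(*p),D,b(*q)),ray(S,*a(*p),z),ray(D,*b(*q),z))
print("barplane",[ray(S,*a(x,y),.133).round(4) for x,y in((54,90),(263,71))],[ray(D,*b(x,y),.133).round(4) for x,y in((503,281),(335,234))])
# foot plate corners (top of plate ~.012), top plate corners z .074
print("foot S",[ray(S,*a(*p),.01).round(3) for p in((30,345),(318,362),(348,100))],"D",[ray(D,*b(*p),.01).round(3) for p in((238,408),(443,528),(558,337))])
print("top S",[ray(S,*a(*p),.074).round(3) for p in((62,232),(263,246),(284,75))],"D",[ray(D,*b(*p),.074).round(3) for p in((291,338),(447,420),(518,293))])
E
```

```text
bar (array([0.5169, 0.0151, 0.1369]), array([0.001])) (array([ 0.5232, -0.067 ,  0.1329]), array([0.0017])) [ 0.52005 -0.02595  0.1349 ] 1.647381928946114
rim (array([ 0.4687, -0.22  ,  0.0825]), array([0.0018])) [ 0.46458743 -0.21991574  0.092     ] [ 0.47416326 -0.21511367  0.092     ]
bot (array([ 0.4683, -0.2195,  0.0034]), array([0.0013])) [ 0.46879247 -0.22042123  0.003     ] [ 0.4680178  -0.21867329  0.003     ]
barplane [array([0.5193, 0.0151, 0.133 ]), array([ 0.5234, -0.0681,  0.133 ])] [array([0.5145, 0.0155, 0.133 ]), array([ 0.523 , -0.0658,  0.133 ])]
foot S [array([0.462, 0.044, 0.01 ]), array([ 0.447, -0.082,  0.01 ]), array([ 0.578, -0.1  ,  0.01 ])] D [array([ 0.574, -0.095,  0.01 ]), array([0.591, 0.027, 0.01 ]), array([0.466, 0.046, 0.01 ])]
top S [array([0.485, 0.021, 0.074]), array([ 0.474, -0.063,  0.074]), array([ 0.555, -0.073,  0.074])] D [array([ 0.554, -0.074,  0.074]), array([0.564, 0.012, 0.074]), array([0.485, 0.021, 0.074])]
```

```bash
python3 -m crank '[[0,[-0.029,-0.034,0],[0,0,0]],[0,[-0.029,-0.034,0],[0,0,0]],[0,[-0.029,-0.034,0],[0,0,0]],[0,[-0.029,-0.034,0],[0,0,0]],[0,[-0.029,-0.034,0],[0,0,0]],[0,[-0.029,-0.034,0],[0,0,0]],[0,[-0.029,-0.034,0],[0,0,0]],[0,[-0.029,-0.034,0],[0,0,0]]]'
python3 -m crank '[[0,[0,0,0],[0,0,8.5]],[0,[0,0,0],[0,0,8.5]],[0,[0,0,0],[0,0,8.5]],[0,[0,0,0],[0,0,8.5]],[0,[0,0,0],[0,0,8.5]],[0,[0,0,0],[0,0,8.5]],[0,[0,0,0],[0,0,8.5]],[0,[0,0,0],[0,0,8.5]]]'
python3 -m crank '[[0,[0,0,0],[0,0,1.2]],[0,[0,0,0],[0,0,0]]]'
```

```text
time: 0.9
tool_pos: [0.3012, 0.1993, 0.2052]
ee_rot: [3.142, 0.0, 2.855]
wrist_force: [1.3, 0.5, 0.1]
width: 0.0942
finger_force: 0.0
time: 1.7
tool_pos: [0.3008, 0.2009, 0.2049]
ee_rot: [-3.141, 0.0, 1.662]
wrist_force: [0.7, 0.2, -0.1]
width: 0.0938
finger_force: 0.0
time: 1.9
tool_pos: [0.301, 0.201, 0.2052]
ee_rot: [-3.141, 0.0, 1.649]
wrist_force: [0.1, 0.2, 0.7]
width: 0.0938
finger_force: 0.0
```

```bash
python3 -m crank '[[0,[-0.049,-0.004,0],[0,0,0]],[0,[-0.049,-0.004,0],[0,0,0]],[0,[-0.049,-0.004,0],[0,0,0]],[0,[-0.049,-0.004,0],[0,0,0]],[0,[-0.010,0.046,0],[0,0,0]],[0,[-0.010,0.046,0],[0,0,0]],[0,[-0.010,0.046,0],[0,0,0]],[0,[-0.010,0.046,0],[0,0,0]]]'
python3 -m crank '[[0,[-0.007,0.033,0],[0,0,0]],[0,[0,0,0],[0,0,0]],[0,[0,0,0],[0,0,0]]]'
python3 - <<'E'
from h import *
from bench import robot,vision
o=robot.get_obs(); print(o["tool_pos"],o["ee_rot"])
s=vision.snapshot("wrist"); np.savez("w0.npz",**s); cv2.imwrite("pics/w0.png",s["color"][:,:,::-1])
print(proj(s,[.520,-.026,.140]), proj(s,[.5169,.0155,.133]),proj(s,[.5232,-.067,.133]))
E
```

```text
time: 2.7
tool_pos: [0.4883, -0.0224, 0.2053]
ee_rot: [3.141, -0.0, 1.648]
wrist_force: [-0.2, -0.9, 0.6]
width: 0.0938
finger_force: 0.0
time: 3.0
tool_pos: [0.5199, -0.0259, 0.2045]
ee_rot: [-3.139, -0.001, 1.649]
wrist_force: [-0.4, 0.5, -0.3]
width: 0.0941
finger_force: 0.0
[ 0.51989514 -0.02593281  0.20446247] [-3.13898728e+00 -7.41523735e-04  1.64853992e+00]
(np.float64(256.5333326039826), np.float64(209.047403727998)) (np.float64(256.72062911405663), np.float64(163.1505622007759)) (np.float64(256.4676512445508), np.float64(246.01079852617917))
```

View pics/w0.png

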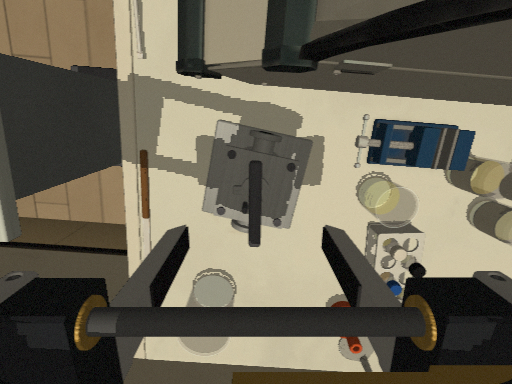

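The wrist view shows the bar from (255,162) to (254,246), within 2 px of the prediction, with the fingers straddling it. I'll descend and grip.

```bash
python3 -m crank '[[0,[0,-0.001,0.03],[0,0,0]],[0,[0,0,0.03],[0,0,0]],[0,[0,0,0.02],[0,0,0]],[0,[0,0,0.011],[0,0,0]],[0,[0,0,0],[0,0,0]]]'
python3 -m crank '[[1,[0,0,0],[0,0,0]],[1,[0,0,0],[0,0,0]],[1,[0,0,0],[0,0,0]],[1,[0,0,0],[0,0,0]],[1,[0,0,0],[0,0,0]],[1,[0,0,0],[0,0,0]],[1,[0,0,0],[0,0,0]],[1,[0,0,0],[0,0,0]]]'
```

```text
time: 3.55
tool_pos: [0.5174, -0.0256, 0.1135]
ee_rot: [-3.139, -0.001, 1.648]
wrist_force: [1.0, -0.0, -0.5]
width: 0.0937
finger_force: 0.0
time: 4.35
tool_pos: [0.5191, -0.026, 0.1144]
ee_rot: [-3.141, -0.0, 1.647]
wrist_force: [-0.1, -0.3, 0.2]
width: 0.0333
finger_force: 0.0
```

```bash
python3 -m crank '[[1,[0,0,0],[0,0,0]],[1,[0,0,0],[0,0,0]],[1,[0,0,0],[0,0,0]],[1,[0,0,0],[0,0,0]],[1,[0,0,0],[0,0,0]],[1,[0,0,0],[0,0,0]]]'
```

```text
time: 4.95
tool_pos: [0.5191, -0.026, 0.1144]
ee_rot: [3.142, -0.0, 1.647]
wrist_force: [0.4, -0.2, -1.1]
width: 0.013
finger_force: 30.0
```

```bash
python3 -m crank '[[1,[0,0,0],[0,0,7.5]],[1,[0,0,0],[0,0,7.5]],[1,[0,0,-0.0002],[0,0,7.5]],[1,[0,0,-0.0002],[0,0,7.5]],[1,[0,0,-0.0002],[0,0,7.5]],[1,[0,0,-0.0002],[0,0,7.5]]]'
python3 -c "
from bench import robot;o=robot.get_obs();print(o['wrist_force'],o['wrist_torque'],o['tool_pos'])"
```

```text
time: 5.55
tool_pos: [0.5184, -0.0259, 0.1146]
ee_rot: [-3.14, 0.001, 0.858]
wrist_force: [0.0, -0.5, -1.0]
width: 0.0134
finger_force: 31.5
[ 0.01928335 -0.47144911 -0.98724165] [-0.04034703  0.19563216  0.38851242] [ 0.51841053 -0.02588366  0.11455609]
```

```bash
python3 -m crank '[[1,[0,0,0],[0,0,-8.5]],[1,[0,0,0],[0,0,-8.5]],[1,[0,0,-0.0003],[0,0,-8.5]],[1,[0,0,-0.0003],[0,0,-8.5]],[1,[0,0,-0.0003],[0,0,-8.5]],[1,[0,0,-0.0003],[0,0,-8.5]],[1,[0,0,-0.0003],[0,0,-8.5]],[1,[0,0,-0.0003],[0,0,-8.5]]]'
python3 -c "
from bench import robot;o=robot.get_obs();print(o['wrist_force'],o['wrist_torque'],o['tool_pos'])"
python3 -m crank '[[1,[0,0,0],[0,0,8.5]],[1,[0,0,0],[0,0,8.5]],[1,[0,0,-0.0003],[0,0,8.5]],[1,[0,0,-0.0003],[0,0,8.5]],[1,[0,0,-0.0003],[0,0,8.5]],[1,[0,0,-0.0003],[0,0,8.5]],[1,[0,0,-0.0003],[0,0,8.5]],[1,[0,0,-0.0003],[0,0,8.5]]]'
python3 - <<'E'
from h import *
from bench import robot,vision
o=robot.get_obs();print(o['wrist_force'],o['wrist_torque'],o['tool_pos'])
s=vision.snapshot("side"); cv2.imwrite("pics/s1.png",cv2.resize(s["color"][165:275,230:350],None,fx=5,fy=5)[:,:,::-1])
E
```

```text
time: 6.35
tool_pos: [0.519, -0.0261, 0.1153]
ee_rot: [-3.141, -0.001, 2.053]
wrist_force: [2.2, -0.4, -7.5]
width: 0.0131
finger_force: 31.1
[ 2.17146022 -0.44614425 -7.48857017] [-0.09538562 -0.65886948 -0.48243124] [ 0.51903247 -0.0260765   0.11527228]
time: 7.15
tool_pos: [0.518, -0.0257, 0.1165]
ee_rot: [-3.138, 0.002, 0.857]
wrist_force: [1.1, -0.4, -7.7]
width: 0.0133
finger_force: 31.5
[ 1.10508599 -0.3508825  -7.65667302] [-0.08110258 -0.22346521  0.40542603] [ 0.51803874 -0.02571758  0.11647673]
```

View pics/s1.png

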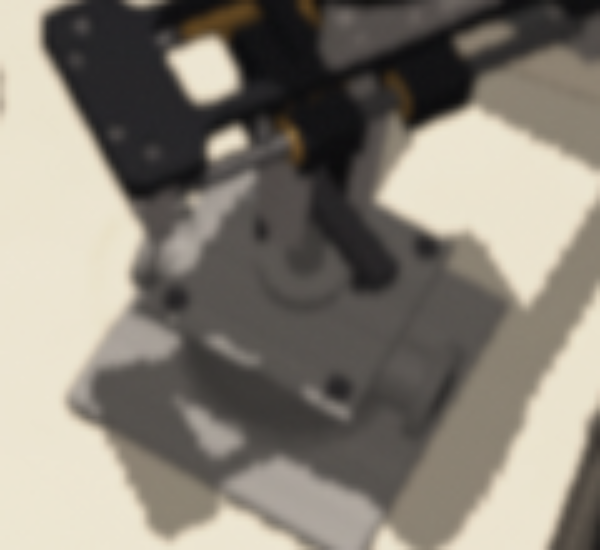

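The bar has turned with the grip, the body's plate has not moved, and the pull is only about 8 N. I'll continue.

```bash
python3 -m crank '[[1,[0,0,0],[0,0,-8.5]],[1,[0,0,0],[0,0,-8.5]],[1,[0,0,-0.0003],[0,0,-8.5]],[1,[0,0,-0.0003],[0,0,-8.5]],[1,[0,0,-0.0003],[0,0,-8.5]],[1,[0,0,-0.0003],[0,0,-8.5]],[1,[0,0,-0.0003],[0,0,-8.5]],[1,[0,0,-0.0003],[0,0,-8.5]]]'
python3 -m crank '[[1,[0,0,0],[0,0,8.5]],[1,[0,0,0],[0,0,8.5]],[1,[0,0,-0.0003],[0,0,8.5]],[1,[0,0,-0.0003],[0,0,8.5]],[1,[0,0,-0.0003],[0,0,8.5]],[1,[0,0,-0.0003],[0,0,8.5]],[1,[0,0,-0.0003],[0,0,8.5]],[1,[0,0,-0.0003],[0,0,8.5]]]'
python3 -m crank '[[1,[0,0,0],[0,0,-8.5]],[1,[0,0,0],[0,0,-8.5]],[1,[0,0,-0.0003],[0,0,-8.5]],[1,[0,0,-0.0003],[0,0,-8.5]],[1,[0,0,-0.0003],[0,0,-8.5]],[1,[0,0,-0.0003],[0,0,-8.5]],[1,[0,0,-0.0003],[0,0,-8.5]],[1,[0,0,-0.0003],[0,0,-8.5]]]'
python3 -m crank '[[1,[0,0,0],[0,0,8.5]],[1,[0,0,0],[0,0,8.5]],[1,[0,0,-0.0003],[0,0,8.5]],[1,[0,0,-0.0003],[0,0,8.5]],[1,[0,0,-0.0003],[0,0,8.5]],[1,[0,0,-0.0003],[0,0,8.5]],[1,[0,0,-0.0003],[0,0,8.5]],[1,[0,0,-0.0003],[0,0,8.5]]]'
```

```text
time: 8.0
tool_pos: [0.5191, -0.0265, 0.1184]
ee_rot: [-3.141, 0.0, 2.055]
wrist_force: [4.2, -1.3, -11.3]
width: 0.013
finger_force: 30.9
time: 8.8
tool_pos: [0.5177, -0.0258, 0.12]
ee_rot: [-3.138, 0.002, 0.859]
wrist_force: [-0.2, -0.1, -8.8]
width: 0.0131
finger_force: 31.2
time: 9.6
tool_pos: [0.5191, -0.0264, 0.1218]
ee_rot: [-3.141, -0.0, 2.055]
wrist_force: [3.7, -0.9, -11.3]
width: 0.0131
finger_force: 31.1
time: 10.4
tool_pos: [0.5176, -0.0258, 0.1235]
ee_rot: [-3.138, 0.003, 0.859]
wrist_force: [0.4, -0.2, -8.5]
width: 0.0133
finger_force: 31.2
```

```bash
python3 -m crank '[[1,[0,0,0],[0,0,-8.5]],[1,[0,0,0],[0,0,-8.5]],[1,[0,0,-0.0003],[0,0,-8.5]],[1,[0,0,-0.0003],[0,0,-8.5]],[1,[0,0,-0.0003],[0,0,-8.5]],[1,[0,0,-0.0003],[0,0,-8.5]],[1,[0,0,-0.0003],[0,0,-8.5]],[1,[0,0,-0.0003],[0,0,-8.5]]]'
python3 -m crank '[[1,[0,0,0],[0,0,8.5]],[1,[0,0,0],[0,0,8.5]],[1,[0,0,-0.0003],[0,0,8.5]],[1,[0,0,-0.0003],[0,0,8.5]],[1,[0,0,-0.0003],[0,0,8.5]],[1,[0,0,-0.0003],[0,0,8.5]],[1,[0,0,-0.0003],[0,0,8.5]],[1,[0,0,-0.0003],[0,0,8.5]]]'
python3 -m crank '[[1,[0,0,0],[0,0,-8.5]],[1,[0,0,0],[0,0,-8.5]],[1,[0,0,-0.0003],[0,0,-8.5]],[1,[0,0,-0.0003],[0,0,-8.5]],[1,[0,0,-0.0003],[0,0,-8.5]],[1,[0,0,-0.0003],[0,0,-8.5]],[1,[0,0,-0.0003],[0,0,-8.5]],[1,[0,0,-0.0003],[0,0,-8.5]]]'
python3 -m crank '[[1,[0,0,0],[0,0,8.5]],[1,[0,0,0],[0,0,8.5]],[1,[0,0,-0.0003],[0,0,8.5]],[1,[0,0,-0.0003],[0,0,8.5]],[1,[0,0,-0.0003],[0,0,8.5]],[1,[0,0,-0.0003],[0,0,8.5]],[1,[0,0,-0.0003],[0,0,8.5]],[1,[0,0,-0.0003],[0,0,8.5]]]'
python3 - <<'E'
from h import *
from bench import robot,vision
o=robot.get_obs();print(o['wrist_force'],o['wrist_torque'],o['tool_pos'])
s=vision.snapshot("side"); cv2.imwrite("pics/s2.png",cv2.resize(s["color"][165:275,230:350],None,fx=5,fy=5)[:,:,::-1])
E
```

```text
time: 11.2
tool_pos: [0.5191, -0.0268, 0.1255]
ee_rot: [-3.14, 0.0, 2.056]
wrist_force: [3.0, -0.0, -9.8]
width: 0.0132
finger_force: 30.4
time: 12.0
tool_pos: [0.5185, -0.026, 0.1291]
ee_rot: [-3.14, 0.001, 0.858]
wrist_force: [0.3, -0.3, -2.5]
width: 0.0132
finger_force: 30.0
time: 12.8
tool_pos: [0.5187, -0.0261, 0.131]
ee_rot: [-3.141, -0.001, 2.057]
wrist_force: [0.0, 0.4, -3.6]
width: 0.0132
finger_force: 30.0
time: 13.6
tool_pos: [0.5185, -0.026, 0.1327]
ee_rot: [-3.14, 0.001, 0.858]
wrist_force: [-0.9, -0.4, -3.1]
width: 0.0131
finger_force: 30.0
[-0.86607421 -0.37231364 -3.12859953] [-0.02936763  0.11941391 -0.04576881] [ 0.51852703 -0.02597692  0.13268305]
```

View pics/s2.png

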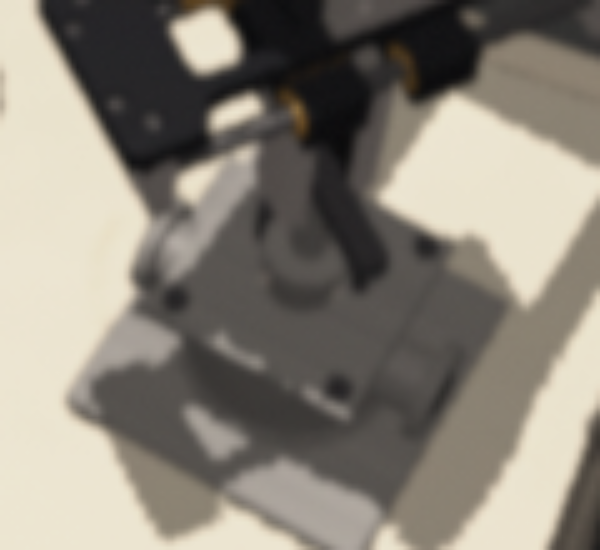

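The collar is clearly raised and the force is just the plug's weight, so it is free. I'll lift it straight up and carry it to the beaker.

```bash
python3 -m crank '[[1,[0,0,-0.003],[0,0,0]],[1,[0,0,-0.005],[0,0,0]],[1,[0,0,-0.008],[0,0,0]],[1,[0,0,-0.008],[0,0,0]],[1,[0,0,-0.012],[0,0,0]],[1,[0,0,-0.016],[0,0,0]],[1,[0,0,-0.016],[0,0,0]],[1,[0,0,-0.008],[0,0,0]]]'
python3 -m crank '[[1,[-0.0224,0.0116,0],[0,0,0]],[1,[-0.0224,0.0116,0],[0,0,0]],[1,[-0.0224,0.0116,0],[0,0,0]],[1,[-0.0224,0.0116,0],[0,0,0]],[1,[-0.0224,0.0116,0],[0,0,0]],[1,[-0.0224,0.0116,0],[0,0,0]],[1,[-0.0224,0.0116,0],[0,0,0]],[1,[-0.0224,0.0116,0],[0,0,0]]]'
python3 -m crank '[[1,[0,0,0],[0,0,0]],[1,[0,0,0],[0,0,0]],[1,[0,0,0],[0,0,0]]]'
python3 - <<'E'
from h import *
from bench import robot,vision
o=robot.get_obs();print(o['wrist_force'],o['tool_pos'],o['ee_rot'])
p=o['tool_pos']; yw=o['ee_rot'][2]-np.pi/2; lx=-np.array([np.cos(yw),np.sin(yw),0])
for n,b in (("scene",(240,130,350,240)),("side",(160,80,270,220))):
    s=vision.snapshot(n); np.savez(n+"3.npz",**s)
    x0,y0,x1,y1=b; cv2.imwrite(f"pics/{n}3.png",cv2.resize(s["color"][y0:y1,x0:x1],None,fx=4,fy=4)[:,:,::-1])
    for X in (p-[0,0,.064],p-[0,0,.036]+lx*.025,[.4684,-.2197,.092],[.4684,-.2197,0]): 
        u=proj(s,X); print(n,[round((u[0]-x0)*4),round((u[1]-y0)*4)])
a=cv2.imread("pics/scene3.png");c=cv2.imread("pics/side3.png")
h=max(a.shape[0],c.shape[0]); o=np.zeros((min(h,600),a.shape[1]+340,3),np.uint8)
E
python3 -c "
import cv2,numpy as np
a=cv2.imread('pics/scene3.png');b=cv2.imread('pics/side3.png')[:440]
b=cv2.imread('pics/side3.png');b=cv2.resize(b,(345,440));cv2.imwrite('pics/c3.png',np.hstack([a,b]))"
```

```text
time: 14.45
tool_pos: [0.52, -0.0262, 0.2122]
ee_rot: [3.138, -0.002, 0.862]
wrist_force: [0.2, -0.5, -3.0]
width: 0.0133
finger_force: 30.0
time: 15.25
tool_pos: [0.4725, -0.2234, 0.2096]
ee_rot: [3.141, -0.0, 0.862]
wrist_force: [0.9, 0.0, -3.4]
width: 0.0129
finger_force: 30.0
time: 15.55
tool_pos: [0.473, -0.2218, 0.2094]
ee_rot: [-3.141, -0.001, 0.863]
wrist_force: [-0.2, 0.6, -3.8]
width: 0.013
finger_force: 30.0
[-0.23386086  0.605246   -3.8335107 ] [ 0.47302633 -0.22177834  0.20938971] [-3.14142207e+00 -6.32368629e-04  8.62510584e-01]
scene [232, 187]
scene [206, 198]
scene [218, 249]
scene [202, 328]
side [173, 255]
side [218, 198]
side [190, 315]
side [203, 414]
```

View pics/c3.png

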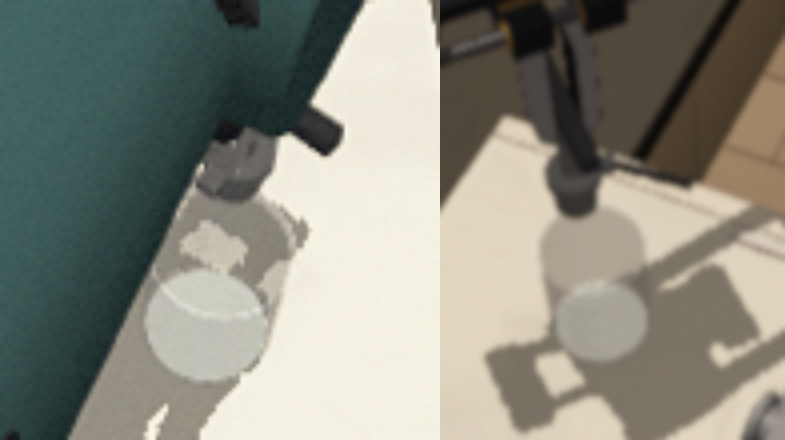

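Both views put the beaker at its predicted pose, and the foot hangs over the mouth with the lug toward the far left wall and clear of it. I'll lower it.

```bash
python3 -m crank '[[1,[0,0,0.015],[0,0,0]],[1,[0,0,0.015],[0,0,0]],[1,[0,0,0.015],[0,0,0]],[1,[0,0,0.01],[0,0,0]],[1,[0,0,0.008],[0,0,0]],[1,[0,0,0.005],[0,0,0]]]'
python3 -m crank '[[1,[0,0,0.006],[0,0,0]],[1,[0,0,0.006],[0,0,0]],[1,[0,0,0.006],[0,0,0]],[1,[0,0,0.006],[0,0,0]],[1,[0,0,0.006],[0,0,0]],[1,[0,0,0.004],[0,0,0]],[1,[0,0,0.002],[0,0,0]],[1,[0,0,0],[0,0,0]]]'
```

```text
time: 16.25
tool_pos: [0.4724, -0.2222, 0.1399]
ee_rot: [-3.14, 0.0, 0.862]
wrist_force: [1.1, 0.1, -3.3]
width: 0.0132
finger_force: 30.0
time: 17.05
tool_pos: [0.4727, -0.2224, 0.1049]
ee_rot: [-3.141, 0.0, 0.862]
wrist_force: [-0.1, 0.6, -3.0]
width: 0.0131
finger_force: 30.0
```

```bash
python3 -m crank '[[1,[0,0,0.005],[0,0,0]],[1,[0,0,0.005],[0,0,0]],[1,[0,0,0.005],[0,0,0]],[1,[0,0,0.004],[0,0,0]],[1,[0,0,0.002],[0,0,0]],[1,[0,0,0],[0,0,0]],[1,[0,0,0],[0,0,0]]]'
```

```text
time: 17.75
tool_pos: [0.4729, -0.2225, 0.0843]
ee_rot: [3.141, -0.0, 0.862]
wrist_force: [0.3, -0.3, -2.4]
width: 0.013
finger_force: 30.0
```

```bash
python3 -m crank '[[1,[0,0,0.001],[0,0,0]],[1,[0,0,0.001],[0,0,0]],[1,[0,0,0.001],[0,0,0]],[1,[0,0,0],[0,0,0]]]'
python3 -m crank '[[1,[0,0,0.001],[0,0,0]],[1,[0,0,0],[0,0,0]],[1,[0,0,0],[0,0,0]]]'
```

```text
time: 18.15
tool_pos: [0.4727, -0.2224, 0.0811]
ee_rot: [-3.141, -0.0, 0.862]
wrist_force: [-0.0, -0.2, -2.1]
width: 0.013
finger_force: 30.0
time: 18.45
tool_pos: [0.4729, -0.2225, 0.0806]
ee_rot: [3.141, -0.0, 0.862]
wrist_force: [-1.6, 0.7, -1.4]
width: 0.013
finger_force: 30.0
```

```bash
python3 -m crank '[[0.8,[0,0,0],[0,0,0]],[0.8,[0,0,0],[0,0,0]],[0.8,[0,0,0],[0,0,0]],[0.8,[0,0,0],[0,0,0]]]'
python3 -m crank '[[0.8,[0,0,-0.004],[0,0,0]],[0.8,[0,0,-0.004],[0,0,0]],[0.8,[0,0,-0.006],[0,0,0]],[0.8,[0,0,-0.006],[0,0,0]],[0.8,[0,0,-0.008],[0,0,0]],[0.8,[0,0,-0.01],[0,0,0]]]'
```

```text
time: 18.85
tool_pos: [0.4731, -0.2225, 0.0805]
ee_rot: [3.141, -0.0, 0.862]
wrist_force: [0.3, -0.0, -0.2]
width: 0.0187
finger_force: 0.0
time: 19.45
tool_pos: [0.4727, -0.2224, 0.1189]
ee_rot: [-3.141, -0.0, 0.862]
wrist_force: [0.4, -1.0, 0.2]
width: 0.0186
finger_force: 0.0
```

Released cleanly. I'll retreat upward and look.

```bash
python3 -m crank '[[0.8,[0,0,-0.03],[0,0,0]],[0.8,[0,0,-0.04],[0,0,0]],[0.8,[0,0,-0.04],[0,0,0]],[0.8,[0,0,0],[0,0,0]],[0.8,[0,0,0],[0,0,0]]]'
python3 - <<'E'
from h import *
from bench import robot,vision
s=vision.snapshot("side"); cv2.imwrite("pics/s4.png",cv2.resize(s["color"][110:285,170:350],None,fx=3.4,fy=3.4)[:,:,::-1])
o=robot.get_obs();print(o['wrist_force'],o['tool_pos'],o['time'])
E
```

```text
time: 19.95
tool_pos: [0.4734, -0.2228, 0.2302]
ee_rot: [3.138, -0.001, 0.862]
wrist_force: [0.4, 0.6, -0.4]
width: 0.0185
finger_force: 0.0
[ 0.36266841 -0.71643542  0.22064537] [ 0.47268264 -0.222383    0.22823396] 20.0
```

View pics/s4.png

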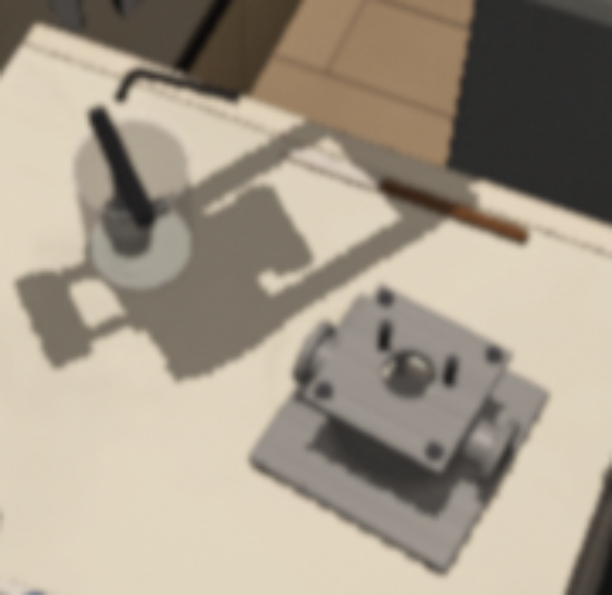

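The plug stands in the beaker with its bar across the rim at (122,165). The body is upright with an empty bore at (408,370), and the gripper is clear, so I'll hand in.

```bash
python3 -c "
from bench import robot; print(robot.close_job())"
```

```text
the job is handed in; nothing more can be done
None
```

I worked the plug free and stood it foot down in the large beaker, let go, with beaker and cock body upright, and handed the job in at about 20 s (the verdict was not shown).

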